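# Find the high spot of a lens on the edge checker and brake it there

### The arm

A 6-joint arm with a two-finger parallel gripper is mounted at the origin on a cart in front of the work surface, level with it; the furniture and walls round the work are solid. World frame = base frame: x ahead of the robot, y to its left, z up, the work surface at z = 0. Lengths are in mm, angles in rad, forces in N, time in s.
With the tool pointing down it reaches from about 150 to 775 mm from the base axis. Payload 6.1 kg.
Tool frame: the origin (TCP) lies midway between the tips of the shut fingers; the grasp point (between the pads) lies 19 mm behind it; z points along the fingers, y is the direction in which the jaws open and shut (so a half turn about z gives the same grasp; the last joint's range is limited). The gripper opens to 85 mm and grips with 20 to 120 N. Pads are 22 mm wide; open, the fingers measure 114 mm over their backs; the gripper's body (76 mm by 85 mm) begins 54 mm behind the grasp point. The pads swing forward as they close: fully open they stand 13 mm farther back than shut.
Start: joints at [1.286, 0.126, -0.04, 1.405, 0, 1.571], TCP at [147.501, 503.837, 231.295] pointing down, gripper open.
Joint ranges: [-2.72, 2.72], [-0.95, 1.95], [-1.27, 1.35], [-1.78, 2.02], [-1.46, 1.47], [-3.14, 3.14]. Speed limits (rad/s): [2.39, 2.39, 3.01, 3.14, 3.14, 3.14].

### API

Orientations are given as a unit quaternion [x, y, z, w].
In Python, from bench import ctrl gives the robot as it stands. The module is installed in compiled form; this text tells all that it offers.
- The arm moves only by the shell command python3 -m inch 'ROWS' [FORCE]. ROWS is JSON, a list that holds one entry, the list of rows, each a list of 5 numbers: the opening in per cent of the stroke, from 0 (shut) to 100 (fully open), then the shift along the tool's x, y, z in mm, then the turn about the tool's z in degrees. In form: [[[claw, x, y, z, twist], ...]]. A call has 1 to 12 rows; each row is the pose to reach, as a shift and turn from the pose measured when the call began, along the tool's axes at that moment; what a row does not reach only later rows make up. A row lasts 1/10 s, in which the tool goes at most 50 mm and 8.59 degrees, less where a joint would pass 70% of its speed; a pose out of reach is approached as far as the arm can. A call with a gripper value outside its range is refused whole. The fingers move at their own pace and stop on an object; FORCE is the grip in N (left out, the last holds). Time passes only in rows, so rows that repeat a pose let the fingers close. It gives the time, the measured TCP pose, the force and the opening at its end, in the units of the state.
- ctrl.sense(): the state, without advancing time (a new reading comes with each control period).
- ctrl.camera(name): name is "side" or "top"; returns the picture (400x640x3 uint8, red, green, blue); there is no depth.
- ctrl.camera_model(name): a dict with "camera_matrix" (3x3 intrinsics, pixels), "R" (3x3) and "t" (3): a world point X has camera coordinates R X + t. Camera axes: x right, y down, z forward; pixel columns grow to the right and rows downward; lengths in mm; the calibration is good to about 2 mm. A picture is of the moment at which its call begins. camera_model takes no time and is no camera call.
- ctrl.close_job(): hands the job in, once; it reports no verdict.
The state is a dict: "time": time; "q": joint angles; "qd": joint speeds; "joint_efforts": joint torques, N m; "eef_pos": TCP position; "tcp_rot": TCP orientation; "wrist_force": force on the tool from outside, world axes, zero at the start; "torque": the same for the moment, N m; "grip_width": finger opening in mm.
Only numpy, scipy, OpenCV 4.12 (cv2) and the standard library are available. Lean on these libraries where they do the work, as an engineer would, in place of code of your own. Each camera call takes 0.05 s, during which the arm holds its last target.

### The job

The amber lens on the edge checker is stuck off centre on its holder. Turn the holder by its black knob, leaving it on its centre, until the highest part of the lens edge has pushed the sprung feeler back as far as it will go; then slide the brake in by its orange handle until its rubber pad bears gently on the holder's grey collar, and let go. Do not strain the holder sideways or downwards, do not handle the feeler, and leave the other things on the worktop where they are.

Things in the scene. Friction and masses are not known exactly. Their poses are not given: they have to be found in the camera images.
- checker: lens edge checker, fixed: grey plate 215 x 200 x 12 mm (x -55 to +160, y -140 to +60 from its origin). Origin: on the worktop, under the axis of the upright steel centre; z up. The feeler lies along +x, the brake along -y. The centre is a 14 mm pin that stands 17 mm up from a shoulder at z = 20 mm. The feeler's guide block stands at x = 72 to 94 mm, 52 mm high
- holder: loose lens holder standing on the centre, about 0.26 kg. Origin: underside of its boss, on its axis; z up, 20 mm above the worktop when seated. A bore 15 mm wide, 18 mm deep takes the pin loosely. An amber lens, 72 mm across, 38 to 44 mm above the worktop, is stuck on 6 mm off centre; its high side bears no given relation to this pose's x and y axes. The holder stays at the angle where it is left
- knob (a point): point on the holder's axis in the middle of its round black knob: 32 mm in diameter, 34 mm high, 64 to 98 mm above the worktop, the point at 82 mm; z up
- plunger (a joint): feeler's travel in m: 0 fully out, grows as the lens edge pushes it back along the checker's +x. Its spring presses with 2.3 N at 0 and 0.15 N more per mm. With the lens's high side at an angle p from the feeler it reads about 0.005 + 0.006 cos p, but never below 0 (round the lowest spot the edge stands clear); its greatest reading is 0.0104 to 0.0109
- feeler_tip: white roller, 12 mm in diameter and 14 mm high, stiff to turn, on the end of the feeler. Origin: middle of its underside, 36.5 mm along the checker's +x from the centre's axis plus the feeler's travel, 34 mm above the worktop
- brake (a joint): brake slide's travel in m along the checker's +y: 0 fully out, 0.022 fully in, starts between 0 and 0.004. It moves against a steady 4 N of friction, which also holds it where it is left. The pad meets the collar at about 0.015; pressed in 2 to 3 mm further it bears well
- brake_handle (a point): point in the middle of the orange handle of the brake, 83 mm above the worktop; the handle is an upright bar 14 mm (x) by 18 mm (y), 50 to 100 mm above the worktop; axes as the checker's
- brake_pad: rubber pad on a spring on the inner end of the brake slide, 48 to 56 mm above the worktop; its spring yields up to 6 mm, with 1 N at first touch and 1 N more per mm, and then stops hard. Origin: the checker's origin shifted by brake and pad travel
- lens_case: bystander, contact lens case with a white and a blue cap, 36 x 72 x 18 mm, near the front edge (another stands far back)
- red_dropper: bystander, eye-drop bottle with a red cap, 25 x 25 x 84 mm
- loupe: bystander, small black loupe, 32 x 32 x 20 mm
- dial (a point): middle of the round dial's face, 62 mm in diameter, 60 mm above the worktop, axes as the checker's. Its red needle turns anticlockwise seen from above, 0.15 rad for each mm of feeler travel; at travel 0 it points 0.98 rad clockwise (from above) of the checker's -x direction. The dial's marks are 1 mm of travel apart
- collar (a point): point on the holder's axis in its grey collar: round and concentric, 44 mm in diameter, 46 to 56 mm above the worktop, the point at 51 mm; the brake pad bears on it
There are look-alikes about, which are no part of the job. Of the things that look like the holder, the smaller one is meant.

How it is judged (in metres and radians):
On the way, in this order (a step that is already met when the one before it is completed fails the run):
1. the lens's highest spot is at the feeler (travel over 10 mm), holder on its centre, brake still off (value of joint plunger above 0.01 m and value of joint brake below 0.0135 m and z of holder in the frame of checker below 0.0225 m), for 0.3 s.
2. the brake pad bears on the collar with at least 1.2 N (contact force between brake_pad and holder above 1.2 N and value of joint brake above 0.0145 m), for 0.2 s.
At the end, for the whole second after the job is handed in: the feeler's travel is over 10 mm (the lens's highest spot within about 25 degrees of the feeler), the holder stands upright on its centre, fully down and at rest, and the brake pad bears on its collar with at least 1.2 N (value of joint plunger above 0.01 m and contact force between brake_pad and holder above 1.2 N and z of holder in the frame of checker below 0.0225 m and horizontal distance between holder and checker below 0.003 m and angle between holder's own z axis and vertical below 0.08 rad and angular speed of holder below 0.1 rad/s); the robot touches nothing.
It fails at once if the holder is lifted more than 6 mm off its shoulder (z of holder in the frame of checker above 0.026 m).
It fails at once if the holder is strained: its contact forces with its centre, the feeler and the brake together pass 40 N (about 15 N when left alone under the brake) (contact force between holder and checker above 40 N).
It fails at once if the brake pad is pressed on the collar with more than 12 N (contact force between brake_pad and holder above 12 N).
It fails at once if the feeler is pushed by the robot (contact force between the arm and feeler_tip above 1 N).
It fails at once if a bystander is moved (distance of any of lens_case, red_dropper, loupe from where it was at the start of the episode above 0.02 m).
It also fails if it takes over 72 s, if anything falls off the work surface, if the arm or the gripper's body presses on something with over 40 N, if the wrist force passes 120 N, or if a joint passes its speed limit or range.

## Working session

There is one attempt and no reset: what is moved stays moved. The work goes in short steps, Python scripts to look and compute and a shell command to move; the robot and the scene stay as the last step left them, time stands still between calls to the robot, and variables do not carry over. Pictures are saved under pics/ and viewed, and the job is handed in when it is done.

```bash
mkdir -p pics; python3 - <<'E'
from bench import ctrl
import cv2
for n in("side","top"):
    im=ctrl.camera(n); cv2.imwrite(f"pics/{n}0.png",im[:,:,::-1]); m=ctrl.camera_model(n); print(n,m)
print(ctrl.sense())
E
```

```text
side {'camera_matrix': array([[415.86736078,   0.        , 312.73582171],
       [  0.        , 415.86736078, 200.5946386 ],
       [  0.        ,   0.        ,   1.        ]]), 'R': array([[ 0.93588578, -0.35189794,  0.01690119],
       [-0.10898422, -0.3348008 , -0.9359652 ],
       [ 0.33502276,  0.87411456, -0.35168663]]), 't': array([-485.80026659,  184.77740011,  689.22263301])}
top {'camera_matrix': array([[375.94625265,   0.        , 311.05778913],
       [  0.        , 375.94625265, 198.65124261],
       [  0.        ,   0.        ,   1.        ]]), 'R': array([[ 0.02618513, -0.99958464,  0.01203723],
       [-0.98577536, -0.02781938, -0.16574985],
       [ 0.16601587, -0.00752582, -0.98609436]]), 't': array([ 59.40161021, 591.31902305, 870.23300991])}
{'time': 0.1, 'q': array([ 1.28599925e+00,  1.26357211e-01, -4.04987870e-02,  1.40539366e+00,
        7.67540539e-06,  1.57076001e+00]), 'qd': array([-0.00098292, -0.0008877 ,  0.00333124,  0.00020372,  0.00060673,
       -0.00164972]), 'joint_efforts': array([-2.71488943e-06, -4.36902666e+01,  3.53607345e+01,  1.36040620e-02,
        1.45805593e-04,  3.71641406e-06]), 'eef_pos': array([147.40229055, 503.50810887, 230.59041191]), 'tcp_rot': array([ 1.41899772e-01,  9.89880764e-01, -7.18763844e-04, -1.06938652e-04]), 'wrist_force': array([ 0.33749464, -0.42406114,  0.06056993]), 'torque': array([-0.04144579, -0.01341651,  0.02762459]), 'grip_width': 85.62002993138226}
```

View pics/side0.png

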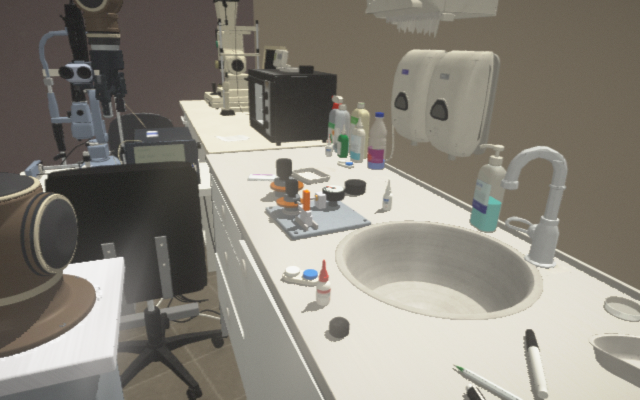

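View pics/top0.png

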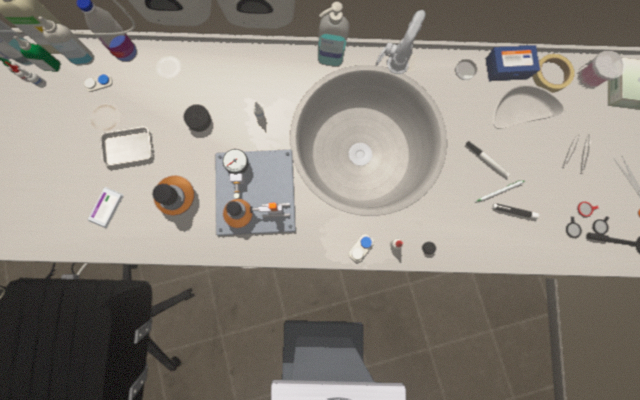

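The side view shows the plate around (318,215). The top view shows it around (255,192), with the holder at (238,212), dial at (235,160), and orange brake handle at (272,207). I'll zoom in.

```bash
python3 - <<'E'
import cv2
a=cv2.imread("pics/top0.png")[135:245,200:310]; cv2.imwrite("pics/tz0.png",cv2.resize(a,None,fx=5,fy=5,interpolation=cv2.INTER_CUBIC))
a=cv2.imread("pics/side0.png")[145:240,255:380]; cv2.imwrite("pics/sz0.png",cv2.resize(a,None,fx=6,fy=6,interpolation=cv2.INTER_CUBIC))
E
```

```text
(no output)
```

View pics/tz0.png

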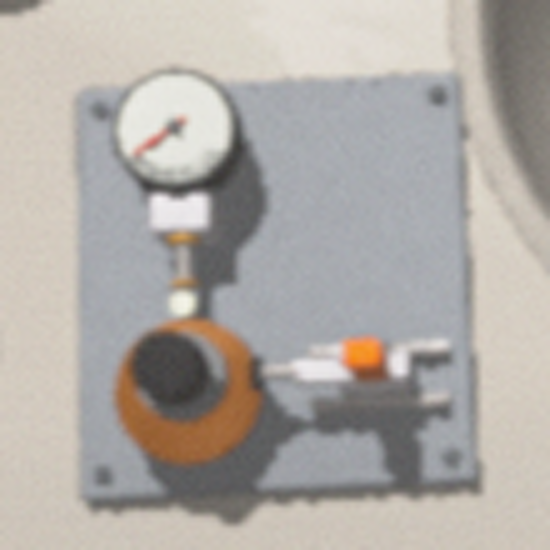

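View pics/sz0.png

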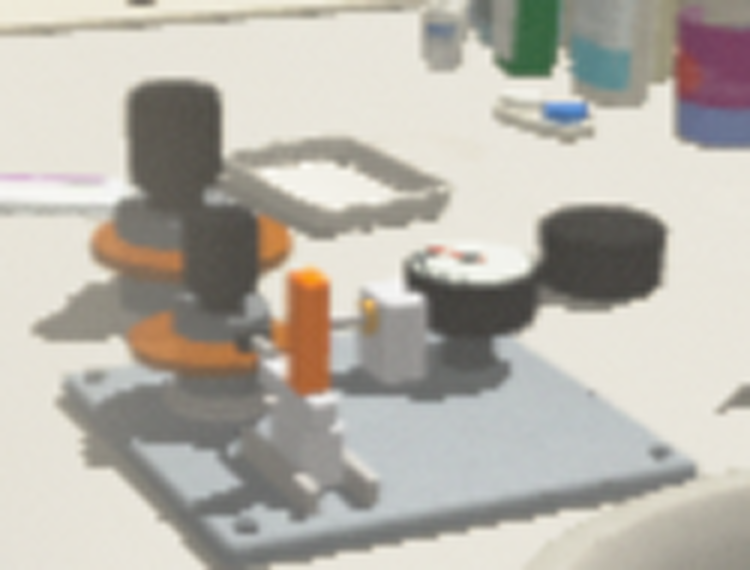

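```bash
cat > h.py <<'E'
import numpy as np,cv2
from bench import ctrl
def ray(n,u,v,z):
    m=ctrl.camera_model(n);K,R,t=m["camera_matrix"],m["R"],m["t"]
    d=R.T@np.linalg.solve(K,[u,v,1]);c=-R.T@t
    return (c+d*(z-c[2])/d[2])
def proj(n,X):
    m=ctrl.camera_model(n);p=m["camera_matrix"]@(m["R"]@np.array(X)+m["t"]);return p[:2]/p[2]
E
python3 - <<'E'
from h import *
tz=lambda x,y,z:ray("top",(x+.5)/5-.5+200,(y+.5)/5-.5+135,z)
sz=lambda x,y,z:ray("side",(x+.5)/6-.5+255,(y+.5)/6-.5+145,z)
W=np.array([tz(*p,12)[:2] for p in[(79,88),(462,75),(478,488),(86,497)]])
L=np.array([(160,60),(160,-140),(-55,-140),(-55,60.)])
print(W)
a,b=W-W.mean(0),L-L.mean(0)
th=np.arctan2((b[:,0]*a[:,1]-b[:,1]*a[:,0]).sum(),(a*b).sum())
R=np.array([[np.cos(th),-np.sin(th)],[np.sin(th),np.cos(th)]])
o=W.mean(0)-R@L.mean(0); print("th",np.degrees(th),"o",o,"res",W-(L@R.T+o))
# side check
print("side corners",[sz(*p,12)[:2].round(1) for p in[(692,465),(230,550),(68,380)]], "expected", (L[[1,2,3]]@R.T+o).round(1))
print("knob top",tz(168,363,98),"side",sz(222,212,98),"lens",tz(190,392,44))
print("handle top",tz(363,350,100), "side",sz(309,275,100))
print("dial",tz(177,128,60),"expect dir needle")
for z in(tz(176,127,60)-tz(137,155,60),):print(z, np.degrees(np.arctan2(-z[1],-z[0])-th)%360)
E
```

```text
[[710.70505408 326.10442352]
 [723.60634567 128.1026016 ]
 [509.36855301 112.67010012]
 [499.57054425 308.18712826]]
th 3.9367998557619184 o [555.69026115 255.06723534] res [[-0.48830512  0.19379401]
 [-1.31822711  1.72004976]
 [-1.06333629  1.04860287]
 [ 2.86986853 -2.96244664]]
side corners [array([717.9, 125. ]), array([511.2, 108.4]), array([497.2, 298. ])] expected [[724.9 126.4]
 [510.4 111.6]
 [496.7 311.1]]
knob top [556.2692964  254.19234928  98.        ] side [555.42303978 255.13003463  98.        ] lens [549.82677478 253.45754286  44.        ]
handle top [564.51725076 164.76931536 100.        ] side [561.20711679 161.53745945 100.        ]
dial [677.92300728 264.43902724  60.        ] expect dir needle
[ 14.66974205 -18.17143064   0.        ] 124.97703496634067
```

Both views put the axis near (555.8, 254.9), with the plate yawed about 3.9°. The needle is near zero travel. Next I'll fit the lens and knob by mask.

```bash
cat >> h.py <<'E'
AX=np.array([555.8,254.9]);TH=np.radians(3.94)
def lens(im,show=True):
    hsv=cv2.cvtColor(im,cv2.COLOR_RGB2HSV)
    m=cv2.inRange(hsv,(5,110,60),(22,255,255));m[:,:215]=0;m[:,258:]=0;m[:190]=0;m[240:]=0
    c=max(cv2.findContours(m,0,cv2.CHAIN_APPROX_NONE)[0],key=cv2.contourArea)
    P=np.array([ray("top",*p[0],44)[:2] for p in cv2.convexHull(c)])
    # drop nothing: circle by enclosing and by least squares
    A=np.c_[2*P,np.ones(len(P))];s=np.linalg.lstsq(A,(P**2).sum(1),rcond=None)[0]
    r=np.sqrt(s[2]+s[0]**2+s[1]**2);o=s[:2]-AX
    print("lens c",s[:2].round(1),"r",r.round(1),"off",o.round(1),"p vs feeler deg",np.degrees(np.arctan2(o[1],o[0])-TH).round(1))
def tool(dx,dy,dz):
    from scipy.spatial.transform import Rotation as Ro
    s=ctrl.sense();R=Ro.from_quat(s["tcp_rot"]).as_matrix();
    return R.T@np.array([dx,dy,dz])
def goto(x,y,z):
    s=ctrl.sense();print("shift",tool(*(np.array([x,y,z])-s["eef_pos"])).round(1),"t",s["time"],"q",s["q"].round(3),"pos",s["eef_pos"].round(1),"F",s["wrist_force"].round(1),"w",s["grip_width"].round(1),"rot",s["tcp_rot"].round(3))
E
python3 - <<'E'
from h import *
im=cv2.imread("pics/top0.png")[:,:,::-1].copy();lens(im)
print(ray("top",163,192,100))
goto(555.8,254.9,180)
E
```

```text
lens c [550.  254.1] r 34.3 off [-5.8 -0.8] p vs feeler deg -176.2
[586.80555596 417.16023043 100.        ]Traceback (most recent call last):
  File "<stdin>", line 4, in <module>
  File "h.py", line 24, in goto
    s=ctrl.sense();print("shift",tool(*(np.array([x,y,z])-s["eef_pos"])).round(1),"t",s["time"],"q",s["q"].round(3),"pos",s["eef_pos"].round(1),"F",s["wrist_force"].round(1),"w",s["grip_width"].round(1),"rot",s["tcp_rot"].round(3))
                                                                                                                                                                                  ^^^^^^^^^^^^^^^^^^^^^
AttributeError: 'float' object has no attribute 'round'
```

```bash
sed -i 's/s\["grip_width"\].round(1)/round(float(s["grip_width"]),1)/' h.py; python3 - <<'E'
from h import *
goto(555.8,254.9,190)
E
```

```text
shift [-461.8 -123.8   40.8] t 0.1 q [ 1.286  0.126 -0.04   1.405  0.     1.571] pos [147.4 503.5 230.6] F [ 0.3 -0.4  0.1] w 85.6 rot [ 0.142  0.99  -0.001 -0.   ]
```

```bash
python3 -m inch '[[[100,-46,-12,4,5],[100,-92,-25,8,10],[100,-138,-37,12,15],[100,-184,-50,16,20],[100,-231,-62,20,25],[100,-277,-74,24,30],[100,-323,-87,28,35],[100,-369,-99,32,40],[100,-415,-111,36,45],[100,-462,-124,41,50],[100,-462,-124,41,50],[100,-462,-124,41,50]]]' 20; python3 - <<'E'
from h import *
goto(555.8,254.9,110)
E
```

```text
time: 1.3
eef_pos: [556.4, 253.5, 188.5]
tcp_rot: [0.548, 0.837, -0.002, -0.0]
wrist_force: [0.0, -0.4, -0.1]
grip_width: 85.3
shift [ 1.6  0.3 78.5] t 1.3 q [ 4.280e-01  2.960e-01  7.900e-02  1.356e+00 -1.000e-03  1.587e+00] pos [556.4 253.5 188.5] F [ 0.  -0.4 -0.1] w 85.3 rot [ 0.548  0.837 -0.002 -0.   ]
```

```bash
python3 -m inch '[[[100,2,0,25,0],[100,2,0,50,0],[100,2,0,75,0],[100,2,0,78,0],[100,2,0,78,0]]]' 20; python3 - <<'E'
from h import *
goto(555.8,254.9,65)
for n in("side","top"):
    im=ctrl.camera(n); a=(im[100:240,235:375] if n=="side" else im[135:245,200:310]);cv2.imwrite(f"pics/{n}1.png",cv2.resize(a[:,:,::-1],None,fx=4,fy=4,interpolation=cv2.INTER_CUBIC))
E
```

```text
time: 1.8
eef_pos: [554.2, 255.7, 110.5]
tcp_rot: [0.547, 0.837, -0.002, -0.001]
wrist_force: [0.1, -0.6, 0.0]
grip_width: 85.3
shift [-1.4  1.4 45.5] t 1.8 q [ 4.330e-01  3.140e-01 -6.900e-02  1.192e+00 -1.000e-03  1.591e+00] pos [554.2 255.7 110.5] F [ 0.1 -0.6  0. ] w 85.3 rot [ 0.547  0.837 -0.002 -0.001]
```

View pics/side1.png

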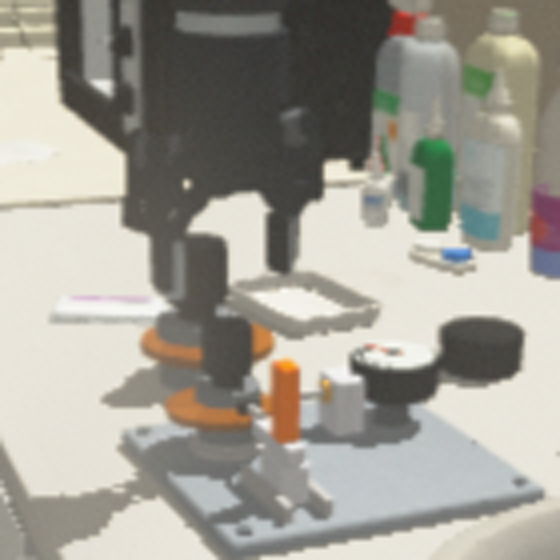

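View pics/top1.png

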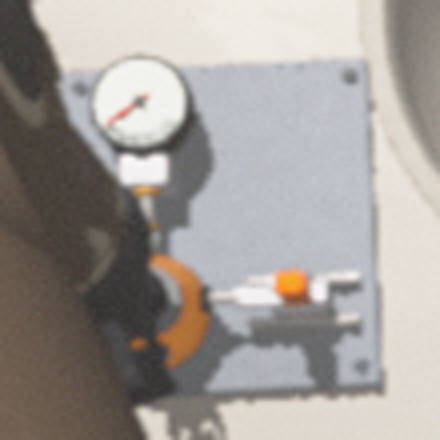

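The gripper hangs above the small holder, with the fingers straddling the knob at side crop (228,350). The dial stays visible from the top. Now I descend.

```bash
python3 -m inch '[[[100,-1,1.5,15,0],[100,-1,1.5,30,0],[100,-1,1.5,45,0],[100,-1,1.5,45,0],[100,-1,1.5,45,0]]]' 20; python3 - <<'E'
from h import *
goto(555.8,254.9,65)
E
```

```text
time: 2.4
eef_pos: [557.4, 255.7, 67.4]
tcp_rot: [0.547, 0.837, -0.001, -0.0]
wrist_force: [-0.5, 0.2, 0.2]
grip_width: 85.8
shift [-0.1 -1.8  2.4] t 2.4 q [ 4.300e-01  3.370e-01 -1.350e-01  1.101e+00 -1.000e-03  1.589e+00] pos [557.4 255.7  67.4] F [-0.5  0.2  0.2] w 85.8 rot [ 0.547  0.837 -0.001 -0.   ]
```

```bash
python3 -m inch '[[[60,0,-1,2,0],[45,0,-1,2,0],[45,0,-1,2,0],[45,0,-1,2,0]]]' 20; python3 - <<'E'
from h import *
goto(555.8,254.9,65)
im=ctrl.camera("side")[100:240,235:375];cv2.imwrite("pics/side2.png",cv2.resize(im[:,:,::-1],None,fx=4,fy=4,interpolation=cv2.INTER_CUBIC))
goto(555.8,254.9,65)
E
```

```text
time: 2.8
eef_pos: [556.7, 255.3, 65.8]
tcp_rot: [0.547, 0.837, -0.0, 0.0]
wrist_force: [-0.4, 0.1, -0.1]
grip_width: 37.9
shift [-0.  -1.   0.8] t 2.8 q [ 4.300e-01  3.360e-01 -1.400e-01  1.096e+00 -1.000e-03  1.589e+00] pos [556.7 255.3  65.8] F [-0.4  0.1 -0.1] w 37.9 rot [ 0.547  0.837 -0.     0.   ]
shift [-0.1 -0.9  0.7] t 2.85 q [ 4.300e-01  3.360e-01 -1.400e-01  1.096e+00 -1.000e-03  1.589e+00] pos [556.6 255.3  65.7] F [-0.1 -0.2 -0.4] w 38.2 rot [ 0.547  0.837 -0.001  0.   ]
```

View pics/side2.png

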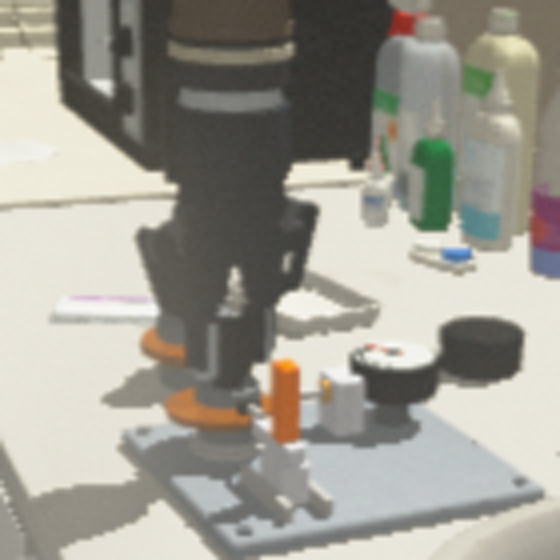

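The fingers are either side of the knob with 38 mm opening and no contact force. Closing now.

```bash
python3 -m inch '[[[40,0,-0.5,0,0],[36,0,-0.5,0,0],[32,0,-0.5,0,0],[30,0,-0.5,0,0],[30,0,-0.5,0,0]]]' 20; python3 - <<'E'
from h import *
goto(555.8,254.9,65)
E
```

```text
time: 3.35
eef_pos: [556.3, 255.1, 65.9]
tcp_rot: [0.547, 0.837, -0.0, 0.0]
wrist_force: [0.1, 0.2, 2.1]
grip_width: 31.3
shift [-0.  -0.5  0.9] t 3.35 q [ 4.300e-01  3.350e-01 -1.410e-01  1.096e+00 -1.000e-03  1.589e+00] pos [556.3 255.1  65.9] F [0.1 0.2 2.1] w 31.3 rot [ 0.547  0.837 -0.     0.   ]
```

Gripped at 31.3 mm with almost no sideways force. I'll turn counter-clockwise in stages, watching force.

```bash
python3 -m inch '[[[25,0,0,0,-5],[25,0,0,0,-10],[25,0,0,0,-15],[25,0,0,0,-20],[25,0,0,0,-25],[25,0,0,0,-30],[25,0,0,0,-30]]]' 22; python3 - <<'E'
from h import *
goto(555.8,254.9,65)
im=ctrl.camera("top");a=im[135:245,200:310];cv2.imwrite("pics/top3.png",cv2.resize(a[:,:,::-1],None,fx=4,fy=4,interpolation=cv2.INTER_CUBIC))
E
```

```text
time: 4.05
eef_pos: [556.9, 255.5, 66.0]
tcp_rot: [0.312, 0.95, 0.0, 0.001]
wrist_force: [3.3, 1.6, -1.5]
grip_width: 31.0
shift [ 0.6 -1.2  1. ] t 4.05 q [ 4.300e-01  3.350e-01 -1.410e-01  1.094e+00 -1.000e-03  1.065e+00] pos [556.9 255.5  66. ] F [ 3.3  1.6 -1.5] w 31.0 rot [0.312 0.95  0.    0.001]
```

View pics/top3.png

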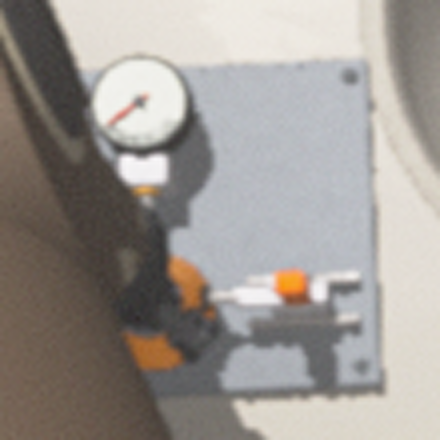

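```bash
python3 -m inch '[[[25,-0.2,0.3,0,-6],[25,-0.2,0.3,0,-12],[25,-0.2,0.3,0,-18],[25,-0.2,0.3,0,-24],[25,-0.2,0.3,0,-30],[25,-0.2,0.3,0,-36],[25,-0.2,0.3,0,-42],[25,-0.2,0.3,0,-48],[25,-0.2,0.3,0,-48]]]' 22; python3 - <<'E'
from h import *
goto(555.8,254.9,65)
im=ctrl.camera("top");a=im[135:245,200:310];cv2.imwrite("pics/top4.png",cv2.resize(a[:,:,::-1],None,fx=4,fy=4,interpolation=cv2.INTER_CUBIC))
E
```

```text
time: 5.0
eef_pos: [557.5, 257.2, 66.1]
tcp_rot: [-0.101, 0.995, 0.002, 0.001]
wrist_force: [1.6, 5.4, -0.6]
grip_width: 31.5
shift [ 2.1 -1.9  1.1] t 5.0 q [ 0.431  0.336 -0.139  1.094  0.002  0.229] pos [557.5 257.2  66.1] F [ 1.6  5.4 -0.6] w 31.5 rot [-0.101  0.995  0.002  0.001]
```

View pics/top4.png

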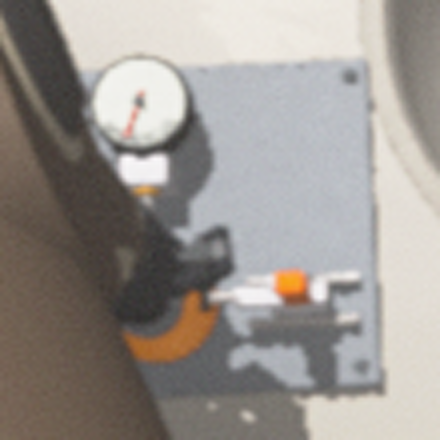

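```bash
python3 -m inch '[[[25,0,0.5,0,-6],[25,0,0.5,0,-12],[25,0,0.5,0,-18],[25,0,0.5,0,-24],[25,0,0.5,0,-30],[25,0,0.5,0,-30]]]' 22; python3 - <<'E'
from h import *
goto(555.8,254.9,65)
E
```

```text
time: 5.65
eef_pos: [557.2, 258.4, 66.1]
tcp_rot: [-0.354, 0.935, 0.002, 0.001]
wrist_force: [0.5, 3.4, -0.7]
grip_width: 31.6
shift [ 3.4 -1.7  1.1] t 5.65 q [ 0.432  0.336 -0.139  1.093  0.004 -0.291] pos [557.2 258.4  66.1] F [ 0.5  3.4 -0.7] w 31.6 rot [-0.354  0.935  0.002  0.001]
```

```bash
python3 -m inch '[[[25,0,0,0,-6],[25,0,0,0,-12],[25,0,0,0,-18],[25,0,0,0,-24],[25,0,0,0,-30],[25,0,0,0,-36],[25,0,0,0,-42],[25,0,0,0,-42]]]' 22; python3 - <<'E'
from h import *
goto(555.8,254.9,65)
for n in("side","top"):
    im=ctrl.camera(n); a=(im[100:240,235:375] if n=="side" else im[135:245,200:310]);cv2.imwrite(f"pics/{n}5.png",cv2.resize(a[:,:,::-1],None,fx=4,fy=4,interpolation=cv2.INTER_CUBIC))
E
```

```text
time: 6.45
eef_pos: [556.3, 259.4, 66.1]
tcp_rot: [-0.665, 0.747, 0.003, 0.002]
wrist_force: [-2.5, 4.7, 1.2]
grip_width: 31.1
shift [ 4.5 -0.1  1.1] t 6.45 q [ 0.433  0.336 -0.139  1.094  0.006 -1.021] pos [556.3 259.4  66.1] F [-2.5  4.7  1.2] w 31.1 rot [-0.665  0.747  0.003  0.002]
```

View pics/side5.png

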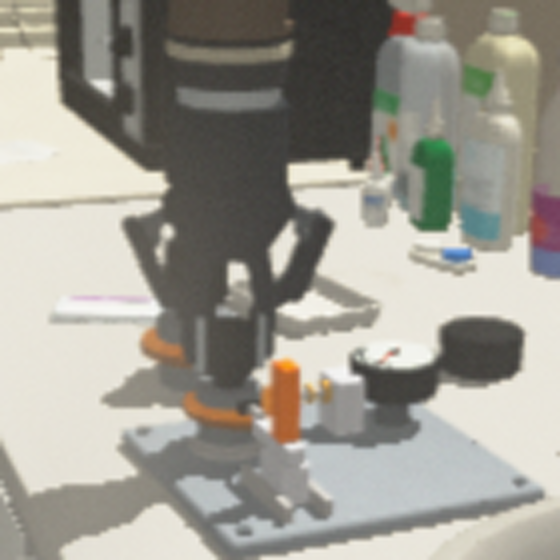

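View pics/top5.png

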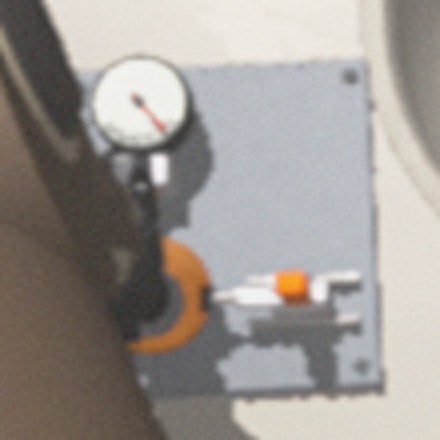

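```bash
cat >> h.py <<'E'
def needle(im,off=(0,0)):
    c=proj("top",[677.9,264.2,60]);hsv=cv2.cvtColor(im,cv2.COLOR_RGB2HSV).astype(int)
    u,v=int(round(c[0])),int(round(c[1]));r=11
    sub=im[v-r:v+r+1,u-r:u+r+1].astype(int);w=np.clip(sub[...,0]-np.maximum(sub[...,1],sub[...,2])-25,0,None).astype(float)
    yy,xx=np.mgrid[v-r:v+r+1,u-r:u+r+1];w[np.hypot(xx-u,yy-v)>10]=0
    P=[ray("top",a,b,60)[:2] for a,b in zip(xx[w>0],yy[w>0])];W=w[w>0];P=np.array(P)
    m=(P*W[:,None]).sum(0)/W.sum();C=((P-m).T*W)@(P-m);e=np.linalg.eigh(C)[1][:,1]
    d=m-np.array([677.9,264.2]);e=e*np.sign(e@d)
    a=np.degrees(np.arctan2(e[1],e[0])-TH)%360;b=np.degrees(np.arctan2(d[1],d[0])-TH)%360
    print("needle axis",a.round(1),"trav",((a-123.85)/8.594).round(2),"| centroid dir",b.round(1),((b-123.85)/8.594).round(2),"n",len(W))
E
python3 - <<'E'
from h import *
needle(cv2.imread("pics/top0.png")[:,:,::-1])
im=ctrl.camera("top");needle(im)
E
```

```text
needle axis 124.3 trav 0.06 | centroid dir 115.8 -0.94 n 16
needle axis 219.4 trav 11.11 | centroid dir 214.0 10.49 n 13
```

```bash
python3 -m inch '[[[25,0,0,0,-5],[25,0,0,0,-10],[25,0,0,0,-15],[25,0,0,0,-18],[25,0,0,0,-18]]]' 22; python3 - <<'E'
from h import *
goto(555.8,254.9,65)
needle(ctrl.camera("top"))
E
```

```text
time: 7.1
eef_pos: [555.3, 259.5, 66.0]
tcp_rot: [0.772, -0.636, -0.003, -0.002]
wrist_force: [-3.4, 2.5, 3.2]
grip_width: 30.8
shift [4.7 0.4 1. ] t 7.1 q [ 0.434  0.336 -0.139  1.095  0.007 -1.33 ] pos [555.3 259.5  66. ] F [-3.4  2.5  3.2] w 30.8 rot [ 0.772 -0.636 -0.003 -0.002]
needle axis 220.4 trav 11.24 | centroid dir 213.5 10.44 n 12
```

```bash
python3 -m inch '[[[40,0,0,0,0],[60,0,0,0,0],[100,0,0,0,0],[100,0,0,0,0],[100,0,0,-20,0],[100,0,0,-45,0],[100,0,0,-80,0],[100,0,0,-110,0],[100,-30,0,-130,0],[100,-30,0,-130,0]]]' 22; python3 - <<'E'
from h import *
goto(555.8,254.9,65)
for n in("side","top"):
    im=ctrl.camera(n); a=(im[100:240,235:375] if n=="side" else im[135:245,200:310]);cv2.imwrite(f"pics/{n}6.png",cv2.resize(a[:,:,::-1],None,fx=4,fy=4,interpolation=cv2.INTER_CUBIC))
needle(im);lens(im)
E
```

```text
time: 8.15
eef_pos: [551.0, 290.6, 199.9]
tcp_rot: [0.772, -0.635, -0.002, -0.005]
wrist_force: [1.2, -0.4, 0.3]
grip_width: 85.5
shift [ 37.3   2.8 134.5] t 8.15 q [ 0.482  0.309  0.121  1.375  0.008 -1.283] pos [551.  290.6 199.9] F [ 1.2 -0.4  0.3] w 85.5 rot [ 0.772 -0.635 -0.002 -0.005]
needle axis 214.3 trav 10.52 | centroid dir 209.0 9.91 n 10
lens c [561.1 255.9] r 34.4 off [5.3 1. ] p vs feeler deg 6.4
```

View pics/side6.png

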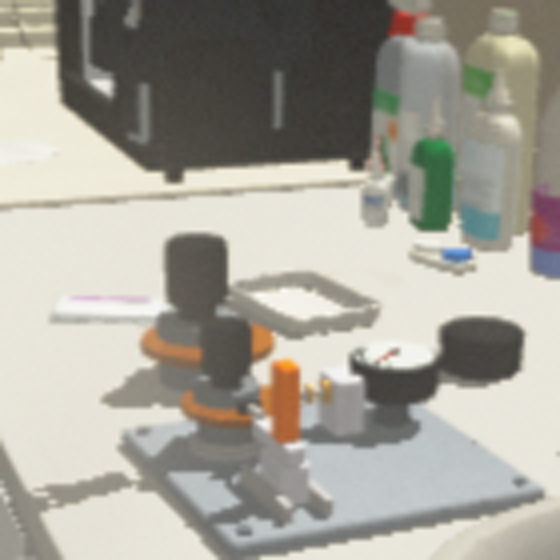

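View pics/top6.png

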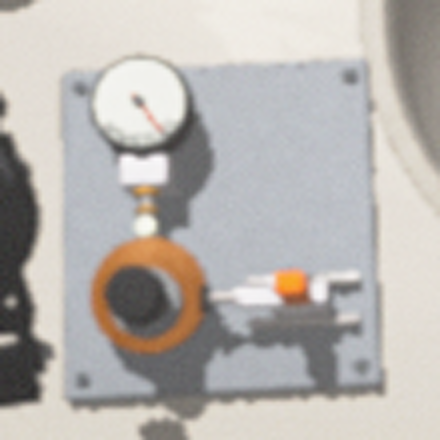

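The arm is clear. The lens high side now faces the feeler (fit p≈6°) and the needle reads about 10.5 mm. The holder looks seated and upright. Next is the brake handle at top crop (292,285).

```bash
python3 - <<'E'
from h import *
im=ctrl.camera("top");needle(im)
hsv=cv2.cvtColor(im,cv2.COLOR_RGB2HSV);m=cv2.inRange(hsv,(3,200,200),(20,255,255));m[:,:262]=0;m[:,285:]=0;m[:195]=0;m[220:]=0
y,x=np.nonzero(m);print(len(x),x.min(),x.max(),y.min(),y.max(),ray("top",(x.min()+x.max())/2,(y.min()+y.max())/2,98))
goto(562.9,163.5,140)
E
```

```text
needle axis 214.6 trav 10.56 | centroid dir 209.2 9.93 n 10
19 270 275 204 207 [562.7405719  164.18140619  98.        ]
shift [124.8  10.7  54.6] t 8.3 q [ 0.479  0.311  0.113  1.374  0.007 -1.284] pos [549.7 287.7 195.4] F [-0.5 -0.5 -0.1] w 85.4 rot [ 0.772 -0.636 -0.003 -0.001]
```

```bash
python3 -m inch '[[[50,30,3,0,2],[50,60,5,0,4],[50,90,8,0,7],[50,125,11,0,7],[50,125,11,25,7],[50,125,11,54,7],[50,125,11,54,7],[50,125,11,54,7]]]' 20; python3 - <<'E'
from h import *
goto(562.9,163.5,70)
for n in("side",):
    im=ctrl.camera(n); a=(im[100:240,235:375] if n=="side" else im[135:245,200:310]);cv2.imwrite(f"pics/{n}7.png",cv2.resize(a[:,:,::-1],None,fx=4,fy=4,interpolation=cv2.INTER_CUBIC))
E
```

```text
time: 9.1
eef_pos: [561.8, 162.5, 139.8]
tcp_rot: [0.731, -0.682, -0.004, 0.0]
wrist_force: [-0.2, 1.0, 1.2]
grip_width: 42.7
shift [-0.5 -1.6 69.8] t 9.1 q [ 0.278  0.256 -0.081  1.238  0.006 -1.362] pos [561.8 162.5 139.8] F [-0.2  1.   1.2] w 42.7 rot [ 0.731 -0.682 -0.004  0.   ]
```

View pics/side7.png

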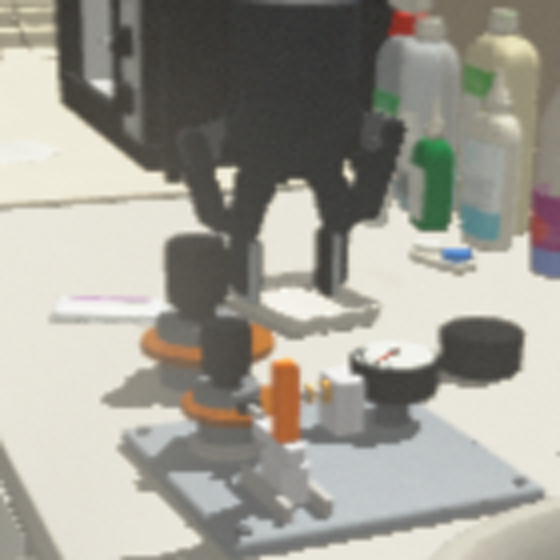

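The fingers straddle the handle (gap centred at column ~290, handle at ~286). Descending.

```bash
python3 -m inch '[[[50,-0.5,-1,25,0],[50,-0.5,-1,50,0],[50,-0.5,-1,68,0],[50,-0.5,-1,70,0],[50,-0.5,-1,70,0]]]' 20; python3 - <<'E'
from h import *
goto(562.9,163.5,70)
E
```

```text
time: 9.65
eef_pos: [563.8, 164.3, 72.0]
tcp_rot: [0.732, -0.682, -0.003, -0.001]
wrist_force: [0.1, 0.7, 0.4]
grip_width: 42.5
shift [0.7 0.9 2. ] t 9.65 q [ 0.28   0.287 -0.192  1.093  0.007 -1.361] pos [563.8 164.3  72. ] F [0.1 0.7 0.4] w 42.5 rot [ 0.732 -0.682 -0.003 -0.001]
```

```bash
python3 -m inch '[[[30,0,0.5,0,0],[22,0,0.5,0,0],[16,0,0.5,0,0],[10,0,0.5,0,0],[10,0,0.5,0,0],[10,0,0.5,0,0]]]' 20; python3 - <<'E'
from h import *
goto(562.9,163.5,70)
for n in("side","top"):
    im=ctrl.camera(n); a=(im[100:240,235:375] if n=="side" else im[135:245,200:310]);cv2.imwrite(f"pics/{n}8.png",cv2.resize(a[:,:,::-1],None,fx=4,fy=4,interpolation=cv2.INTER_CUBIC))
E
```

```text
time: 10.25
eef_pos: [562.7, 164.4, 73.5]
tcp_rot: [0.732, -0.682, -0.003, -0.001]
wrist_force: [-4.4, -0.5, 6.0]
grip_width: 13.4
shift [ 0.9 -0.2  3.5] t 10.25 q [ 0.281  0.285 -0.192  1.095  0.007 -1.361] pos [562.7 164.4  73.5] F [-4.4 -0.5  6. ] w 13.4 rot [ 0.732 -0.682 -0.003 -0.001]
```

View pics/side8.png

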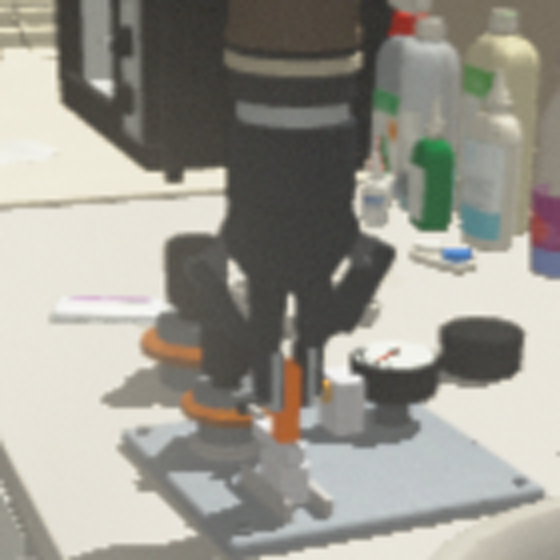

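View pics/top8.png

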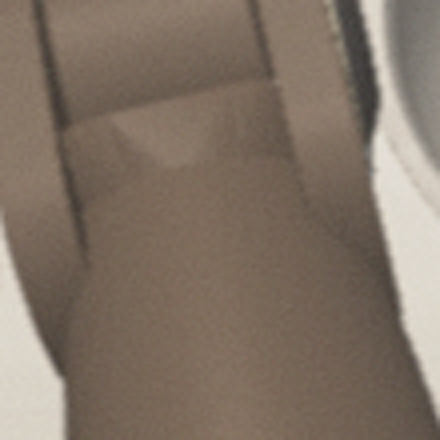

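The handle is gripped (13.4 mm) in both jaws. Checker +y is tool −x. Sliding in steps.

```bash
python3 -m inch '[[[10,-2,0,0,0],[10,-4,0,0,0],[10,-6,0,0,0],[10,-8,0,0,0],[10,-8,0,0,0],[10,-8,0,0,0]]]' 20; python3 - <<'E'
from h import *
goto(562.7,164.4,73.5)
im=ctrl.camera("side")[160:230,265:345];cv2.imwrite("pics/side9.png",cv2.resize(im[:,:,::-1],None,fx=8,fy=8,interpolation=cv2.INTER_CUBIC))
goto(562.7,164.4,73.5)
E
```

```text
time: 10.95
eef_pos: [562.0, 172.6, 73.5]
tcp_rot: [0.732, -0.682, -0.004, -0.001]
wrist_force: [-1.5, -4.4, -0.5]
grip_width: 13.6
shift [ 8.2 -0.1 -0. ] t 10.95 q [ 0.294  0.288 -0.188  1.096  0.007 -1.348] pos [562.  172.6  73.5] F [-1.5 -4.4 -0.5] w 13.6 rot [ 0.732 -0.682 -0.004 -0.001]
shift [ 8.2 -0.1  0. ] t 11.0 q [ 0.294  0.288 -0.188  1.096  0.008 -1.348] pos [562.  172.6  73.6] F [-2.3 -3.3 -0.9] w 14.1 rot [ 0.732 -0.682 -0.004 -0.001]
```

View pics/side9.png

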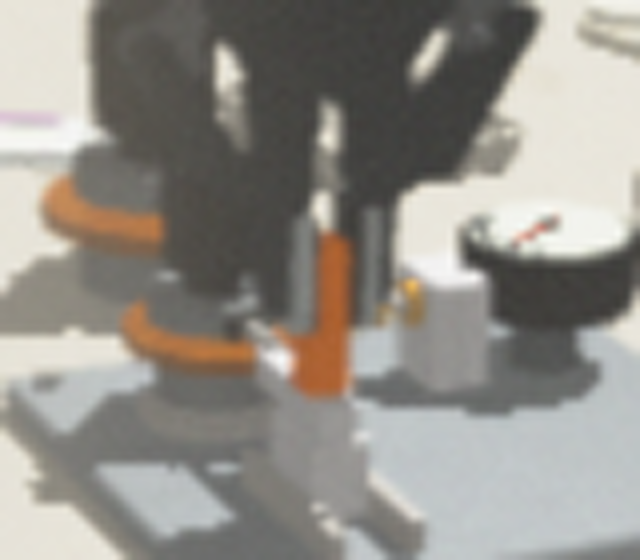

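```bash
for i in 1; do :; done; python3 -m inch '[[[10,-1,0,0,0],[10,-2,0,0,0],[10,-3,0,0,0],[10,-3,0,0,0],[10,-3,0,0,0]]]' 20; python3 -m inch '[[[10,-0.7,0,0,0],[10,-1.5,0,0,0],[10,-1.5,0,0,0],[10,-1.5,0,0,0]]]' 20; python3 -m inch '[[[10,-0.7,0,0,0],[10,-1.5,0,0,0],[10,-1.5,0,0,0],[10,-1.5,0,0,0]]]' 20
```

```text
time: 11.5
eef_pos: [561.7, 175.6, 73.6]
tcp_rot: [0.732, -0.682, -0.004, -0.001]
wrist_force: [-1.1, -4.3, -0.6]
grip_width: 13.4
time: 11.9
eef_pos: [561.7, 176.8, 73.6]
tcp_rot: [0.732, -0.682, -0.003, -0.001]
wrist_force: [-0.8, -5.8, 0.4]
grip_width: 13.7
time: 12.3
eef_pos: [561.6, 177.6, 73.6]
tcp_rot: [0.732, -0.682, -0.003, -0.001]
wrist_force: [-1.1, -6.5, -1.0]
grip_width: 13.6
```

```bash
python3 -m inch '[[[10,-0.7,0,0,0],[10,-1.4,0,0,0],[10,-1.4,0,0,0],[10,-1.4,0,0,0]]]' 20;  python3 - <<'E'
from h import *
im=ctrl.camera("side")[160:230,265:345];cv2.imwrite("pics/side10.png",cv2.resize(im[:,:,::-1],None,fx=8,fy=8,interpolation=cv2.INTER_CUBIC))
goto(562.7,164.4,73.5)
E
```

```text
time: 12.7
eef_pos: [561.5, 178.3, 73.6]
tcp_rot: [0.731, -0.682, -0.002, -0.0]
wrist_force: [-1.2, -6.9, -0.9]
grip_width: 13.4
shift [13.9 -0.2  0.1] t 12.75 q [ 0.305  0.29  -0.184  1.098  0.004 -1.335] pos [561.5 178.3  73.6] F [-2.2 -6.2 -0.6] w 13.4 rot [ 0.731 -0.682 -0.002 -0.   ]
```

View pics/side10.png

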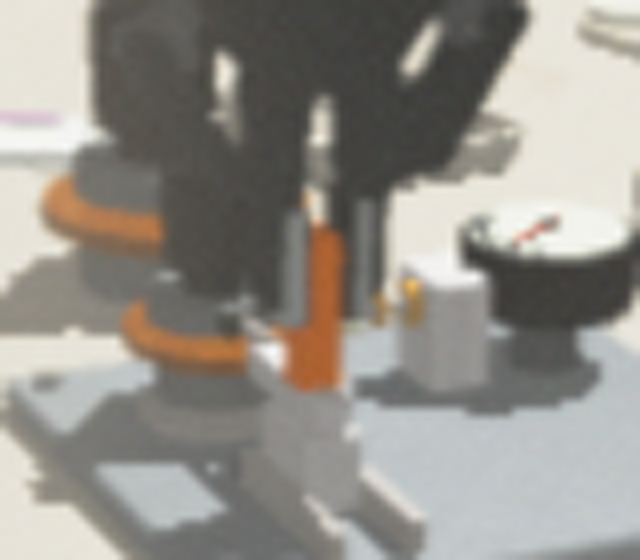

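```bash
python3 -m inch '[[[10,-0.7,0,0,0],[10,-1.4,0,0,0],[10,-1.4,0,0,0],[10,-1.4,0,0,0]]]' 20;  python3 -m inch '[[[12,0,0,0,0],[18,0,0,0,0],[30,0,0,0,0],[50,0,0,0,0],[50,0,0,0,0],[50,0,0,-25,0],[50,0,0,-50,0],[50,0,0,-80,0],[60,20,0,-110,0],[60,60,0,-120,0],[60,100,0,-120,0],[60,110,0,-120,0]]]' 20;python3 - <<'E'
from h import *
for n in("side","top"):
    im=ctrl.camera(n); a=(im[150:240,255:375] if n=="side" else im[135:245,200:310]);cv2.imwrite(f"pics/{n}11.png",cv2.resize(a[:,:,::-1],None,fx=5,fy=5,interpolation=cv2.INTER_CUBIC))
needle(im);lens(im);goto(0,0,0)
hsv=cv2.cvtColor(im,cv2.COLOR_RGB2HSV);m=cv2.inRange(hsv,(3,200,200),(20,255,255));m[:,:258]=0;m[:,285:]=0;m[:195]=0;m[220:]=0
y,x=np.nonzero(m);print(len(x),ray("top",(x.min()+x.max())/2,(y.min()+y.max())/2,98))
E
```

```text
time: 13.15
eef_pos: [561.5, 178.8, 73.6]
tcp_rot: [0.731, -0.682, -0.002, 0.0]
wrist_force: [-0.6, -7.9, -0.1]
grip_width: 13.3
time: 14.35
eef_pos: [569.9, 66.2, 194.2]
tcp_rot: [0.73, -0.683, -0.001, -0.0]
wrist_force: [-0.8, 0.7, -0.4]
grip_width: 51.2
needle axis 214.8 trav 10.58 | centroid dir 209.0 9.91 n 8
lens c [561.  255.8] r 34.4 off [5.2 0.9] p vs feeler deg 6.3
shift [ 30.1 572.3 194.9] t 14.45 q [ 0.117  0.222 -0.007  1.345  0.003 -1.521] pos [569.6  67.7 193.4] F [ 0.4 -0.3 -1.1] w 51.1 rot [ 0.73  -0.683 -0.002  0.   ]
24 [561.19187504 177.92150955  98.        ]
```

View pics/side11.png

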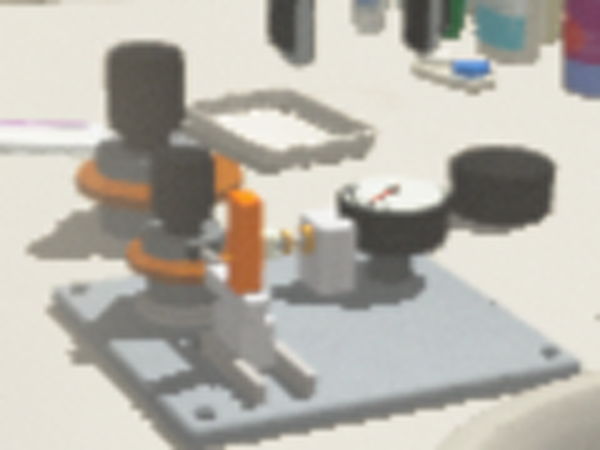

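View pics/top11.png

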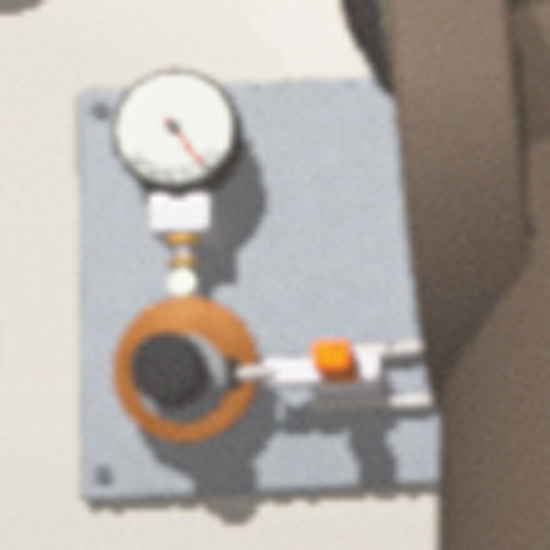

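The arm is clear. The pad is against the collar at top crop (232,372), and the handle moved in about 14 mm. The needle still reads about 10.6 mm and the lens fit is unchanged at about 6°. Handing in.

```bash
python3 -c "
from bench import ctrl
print(ctrl.close_job(), ctrl.sense()['time'])"
```

```text
the job is handed in; nothing more can be done
the job is handed in; nothing more can be done
```

I turned the holder by its knob about 168° counter-clockwise, which brought the high side of the lens to the feeler. Then I gripped the orange handle, slid the brake in about 14 mm and let go. The job is handed in; no verdict is reported.

**Last checks before hand-in:**
- **Feeler:** the dial needle read about 10.6 mm of travel, and the same before and after braking. A cruder needle estimate, from the red centroid, gave 9.9 mm. That method also read 0.9 mm low with the feeler fully out, so I trust the 10.6 mm.
- **Lens:** the circle fit put the high side about 6° from the feeler, against about −8° predicted from the turn. Both are well within the 25° allowed.
- **Brake:** pushing force rose from about 4.3 N of friction to 7.9 N, so the pad bears with roughly 3.5 N. I did not measure the pad force directly.
- **Holder:** in the pictures it stands upright and seated, and it did not shift when the brake went in.
- **Sideways force:** it stayed below about 6 N during the turn. The measured tool position drifted about 4 mm along the pads, and I did not find out why.
- **Bystanders:** the arm kept well away from them and finished clear of everything. I did not re-measure their positions.

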